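# Clear the peg, take the tin puller and draw a hot loaf tin onto the board

### The job

The red-handled tin puller hangs at the back of the crowded peg, behind the skimmer and the scraper: hang those two on the empty peg, then take the puller, drop its toe into the near wire loop of the tin with the dark loaf and draw that tin off the hot stone until it stands wholly on the wooden board. The tins are hot, so only the puller may touch the tin with the dark loaf. Finally hang the puller back on the peg it came from; drop nothing and leave everything else where it stands.

Things in the scene. Friction and masses are not known exactly. Their poses are not given: they have to be found in the camera images.
- rail: Steel utensil rail on two posts, standing on the bench: a level bar 12 mm thick and 400 mm long along its y at 240 mm height, posts at both ends no taller than the bar. Origin on the bench under the bar's middle; the pegs point to its -x, towards the robot's side.
- peg_full: Crowded peg, a level 7 mm steel rod on the rail. Origin on the rod's axis at the rail bar; the rod runs along its -x for 108 mm, then turns up: tip at x -116 mm, its axis 8 mm and its 10 mm ball's top 13 mm higher than the rod's axis. At the start it carries, from tip to rail, two other tools (either order) and then the puller, about 26 mm apart.
- peg_spare: The empty peg, the same shape and axes as the crowded one. The three pegs are about 110 mm apart on the rail, in any order. A tool hung on a peg has its slot's centre 9.5 mm below the rod's axis; held with the slot's centre about 4 mm above the rod's axis, it passes freely over the upturned tip along x.
- peg_third: A third peg of the same shape; it carries the whisk, which stays there.
- skimmer_eye (a point): Skimmer: black handle, below it a flat round steel disc 66 mm across, ending 172 mm below this point; 100 g. This point is the centre of the slot it hangs by, z up when hung, x along the peg: slot 14 mm wide (y), 26 mm tall, open along x. Flat handle 9 mm thick (x), 26 mm wide (y), from 20 mm above to 80 mm below this point.
- skimmer_grip (a point): Middle of the skimmer's handle 22 mm below its slot's centre, same axes. Pinched well here across the 26 mm width (y) from above, the fingers astride the peg.
- skimmer: The skimmer as a whole; origin and axes as its slot's centre.
- scraper_eye (a point): Scraper: brown wooden handle, below it a steel blade 64 mm wide, ending 161 mm below this point; 110 g. This point is the centre of the slot it hangs by, z up when hung, x along the peg: slot 14 mm wide (y), 26 mm tall, open along x. Flat handle 9 mm thick (x), 26 mm wide (y), from 20 mm above to 80 mm below this point.
- scraper_grip (a point): Middle of the scraper's handle 22 mm below its slot's centre, same axes. Pinched well here across the 26 mm width (y) from above, the fingers astride the peg.
- scraper: The scraper as a whole; origin and axes as its slot's centre.
- puller_eye (a point): Tin puller: red handle, below it an 8 mm steel rod bent at its foot into a toe along +y, underside 136 mm below this point; 100 g. This point is the centre of the slot it hangs by, z up when hung, x along the peg: slot 14 mm wide (y), 26 mm tall, open along x. Flat handle 9 mm thick (x), 26 mm wide (y), from 20 mm above to 80 mm below this point.
- puller_grip (a point): Middle of the puller's handle 22 mm below its slot's centre, same axes. Pinched well here across the 26 mm width (y) from above, the fingers astride the peg.
- puller_toe (a point): End of the puller's toe on its axis: 14 mm along +y and 132 mm below its slot's centre, same axes. Toe and rod are 8 mm thick with round ends; the rod stands 14 mm along -y from here, so the foot measures 22 mm along y and 8 mm along x.
- puller: The puller as a whole; origin and axes as its slot's centre.
- landing: Low slab 16 mm high, 480 mm along x, 360 mm along y, all at one level: the near half (x -120 to 120 mm) is the brown wooden board, the far half (x 120 to 360 mm) the grey hot stone. Origin on the bench under the board's middle; -x points towards the robot's side.
- board (a point): Middle of the wooden board's top face, 240 mm (x) by 360 mm (y); axes of the slab.
- tin_dark: The hot dark steel tin with the dark brown loaf, 166 mm (x) by 116 mm (y) by 52 mm high, the loaf's top at 93 mm, 400 to 600 g in all. Origin in the middle of its underside, z up. A level wire loop (7 mm wire) at rim height stands out at each short end, to 123 mm (wire axis) from the middle; the near one is on its -x end.
- tin_dark_loop (a point): Middle of the opening of that tin's near loop, 101 mm along -x from its middle and 47 mm above its underside. The opening is level, 36 mm along x and about 65 mm along y, open above and below; the outer wire's axis crosses 22 mm farther along -x.
- tin_pale: The same kind of hot tin with the pale golden loaf. It stays where it is. Origin in the middle of its underside.
- whisk: Whisk with a pale wooden handle on the third peg, 45 mm thick balloon; origin at its slot's centre, reaching 160 mm below. It stays there.
- jug: Clear measuring jug with a red handle at its +y side, 92 mm wide, 115 mm tall; origin in the middle of its underside. It stays there.
- flour_jar: White jar, 84 mm wide, 130 mm tall; origin in the middle of its underside. It stays there.
- oil: Amber bottle, 56 mm wide, 180 mm tall; origin in the middle of its underside. It stays there.

How it is judged:
By the outcome, as a careful person would: the job done as asked, in the order asked, and still so for the second after the job is handed in, with the robot touching nothing.
It also fails if it takes over 72 s, if anything falls off the work surface, if the arm or the gripper's body presses on something with over 40 N, if the wrist force passes 120 N, or if a joint passes its speed limit or range.

### The arm

A 7-joint arm with a two-finger parallel gripper is mounted at the origin on the work surface. World frame = base frame: x ahead of the robot, y to its left, z up, the work surface at z = 0. Lengths are in m, angles in rad, forces in N, time in s.
With the tool pointing down it reaches from about 0.425 to 0.8 m from the base axis. Payload 8.3 kg.
Tool frame: the origin (TCP) lies at the very end of the fingers, on their centre line; the grasp point (between the pads) lies 19 mm behind it (env.grip_point_offset is the distance from the TCP to the grasp point, in m); z points along the fingers, y is the direction in which the jaws open and shut (so a half turn about z gives the same grasp; the last joint's range is limited). The gripper opens to 85 mm and grips with 20 to 120 N. Pads are 22 mm wide; open, the fingers measure 114 mm over their backs; the gripper's body (76 mm by 85 mm) begins 54 mm behind the grasp point. The pads swing forward as they close: fully open they stand 13 mm farther back than shut.
Start: joints at [-1.398, 0.383, 0.016, 1.37, -0.006, 1.388, -0.046], TCP at [0.146, 0.608, 0.231] pointing down, gripper open.
Joint ranges: [-2.95, 2.95], [-0.25, 2.06], [-1.52, 1.56], [0.18, 2.33], [-1.44, 4.58], [0.02, 2.06], [-3.01, 3.01]. Speed limits (rad/s): [2.39, 2.39, 3.01, 3.01, 3.14, 3.14, 3.14].

### API

Orientations are given as a 3x3 rotation matrix whose columns are the frame's x, y, z axes.
In Python, from plant import env gives the robot as it stands.
- The arm moves only by the shell command python3 -m creep 'ROWS' [OPENING] [FORCE]. ROWS is JSON, a list that holds one entry, the list of rows, each a list of 6 numbers: the shift along the tool's x, y, z as a fraction of full scale, then the turn, a rotation vector about the tool's x, y, z as a fraction of full scale. A call has exactly 5 rows; each row is the pose to reach, as a shift and turn from the pose commanded when the call began, along the tool's axes at that moment, turning the shorter way round; what a row does not reach only later rows make up. Full scale, the value 1, is 0.5 m for a shift and 360 degrees for a turn. A row lasts 1/10 s, in which the tool goes at most 50 mm and 8.59 degrees, less where a joint would pass 70% of its speed; a pose out of reach is approached as far as the arm can. A call with a number of a shift or a turn outside -1 to 1 is refused whole. A call with a gripper value outside its range is refused whole. OPENING is the opening, from 0 (shut) to 1 (fully open), set as the call begins (- or left out, the last holds). The fingers move at their own pace and stop on an object; FORCE is the grip in N (left out, the last holds). Time passes only in rows, so rows that repeat a pose let the fingers close, or fill a call up. It gives the time, the measured TCP pose, the force and the opening at its end, in the units of the state.
- env.sense(): the state, without advancing time (a new reading comes with each control period).
- env.grab_frame(name): name is "side" or "top"; returns a dict with "pixels" (480x640x3 uint8, red, green, blue), "range_z" (480x640 float32, m along the optical axis (not along the pixel's ray), 0 where there is no reading), "fx", "fy", "cx", "cy" (pixels), "rvec" (rotation vector, rad) and "tvec" (3), from world to camera coordinates, as OpenCV has them. Camera axes: x right, y down, z forward; pixel columns grow to the right and rows downward; lengths in m; the calibration is good to about 2 mm. A picture is of the moment at which its call begins.
- env.job_done(): hands the job in, once; it reports no verdict.
The state is a dict: "time": time; "qpos": joint angles; "qvel": joint speeds; "joint_torque": joint torques, N m; "tool_pos": TCP position; "tcp_rot": TCP orientation; "ft_force": force on the tool from outside, world axes, zero at the start; "ft_torque": the same for the moment, N m; "grip_width": opening from 0.0 (shut) to 1.0 (fully open).
Only numpy, scipy, OpenCV 4.12 (cv2) and the standard library are available. Lean on these libraries where they do the work, as an engineer would, in place of code of your own. Each camera call takes 0.05 s, during which the arm holds its last target. There are 200 camera calls.

## Working session

There is one attempt and no reset: what is moved stays moved. The work goes in short steps, Python scripts to look and compute and a shell command to move; the robot and the scene stay as the last step left them, time stands still between calls to the robot, and variables do not carry over. Pictures are saved under pics/ and viewed, about 8 in all and at most 12, crops included, and the job is handed in when it is done.

```bash
ls; mkdir -p pics; cat > h.py <<'E'
import numpy as np,cv2
from plant import env
def grab(n,save=None):
    f=env.grab_frame(n)
    if save: cv2.imwrite('pics/'+save,cv2.cvtColor(f['pixels'],cv2.COLOR_RGB2BGR))
    return f
def cloud(f):
    R=cv2.Rodrigues(np.array(f['rvec']))[0];t=np.array(f['tvec']).ravel()
    z=f['range_z'].astype(float);v,u=np.mgrid[:480,:640]
    P=np.stack([(u-f['cx'])/f['fx']*z,(v-f['cy'])/f['fy']*z,z],-1)
    P=(P-t)@R
    P[z==0]=np.nan
    return P
E
python3 - <<'E'
from h import *
for n in ('side','top'):
    f=grab(n,n+'0.png'); P=cloud(f)
    np.savez('/tmp/'+n+'.npz',P=P,px=f['pixels'])
    R=cv2.Rodrigues(np.array(f['rvec']))[0];print(n,-R.T@np.array(f['tvec']).ravel(),R[2],f['fx'])
s=env.sense();print(s['time'],s['tool_pos'],s['tcp_rot'],s['grip_width'],env.grip_point_offset)
E
```

```text
pics
side [0.23285933 0.48602016 0.81757734] [ 0.41335027 -0.55951282 -0.71839192] 439.5907026376807
top [ 0.4353332  -0.0128084   1.11780585] [ 0.17971997  0.00815941 -0.98368397] 471.51311974855673
0.1 [0.14586369 0.60729358 0.23037004] [[-9.72346888e-01  2.33540951e-01 -3.92604398e-04]
 [ 2.33541281e-01  9.72345454e-01 -1.66994728e-03]
 [-8.25397608e-06 -1.71545738e-03 -9.99998529e-01]] 1.0012649354653984 0.0187
```

View pics/side0.png

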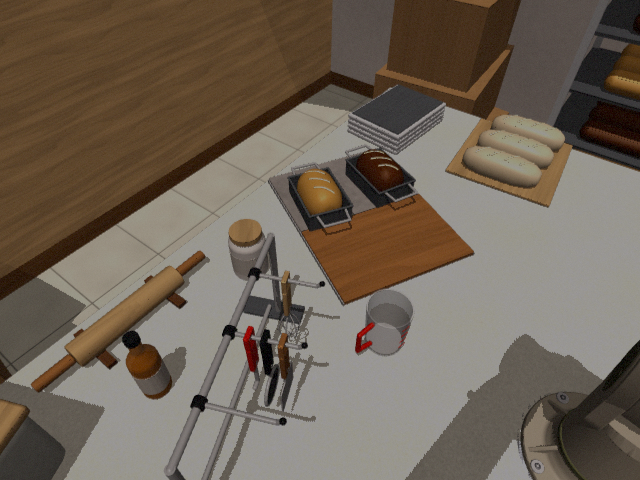

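View pics/top0.png

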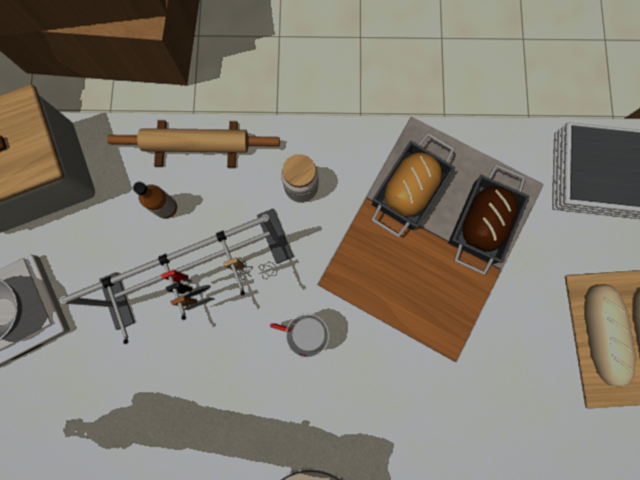

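The side view shows the rail with the spare peg at (283,421), the crowded peg in the middle (red 250,350; black 266,350; brown 284,355) and the whisk peg with its tip at (321,284). The dark tin is at (380,175). In the top view, the dark tin is at (490,220) with its near loop at (472,258), and the crowded peg's tip is at (183,317).

```bash
python3 - <<'E'
from h import *
def line(X,n):
    c=X.mean(0);d=np.linalg.svd(X-c)[2][0];return c,d
for n in ('side','top'):
    d=np.load('/tmp/'+n+'.npz');P=d['P'];px=d['px'];hsv=cv2.cvtColor(px,cv2.COLOR_RGB2HSV).astype(int)
    m=(P[...,2]>.225)&(P[...,2]<.262)&(P[...,0]>.25)&(P[...,0]<.7)&(P[...,1]>-.05)&(P[...,1]<.6)
    Q=P[m]
    # rail: RANSAC-ish via cv2.fitLine huber
    best=0
    rng=np.random.default_rng(0)
    for _ in range(500):
        a,b=Q[rng.choice(len(Q),2),:2]
        if np.linalg.norm(b-a)<.15: continue
        e=(b-a)/np.linalg.norm(b-a);dist=abs((Q[:,:2]-a)@[-e[1],e[0]])
        k=(dist<.006).sum()
        if k>best: best=k;I=dist<.007
    c,e=line(Q[I][:,:2],0)
    if e[1]<0:e=-e
    X=np.array([e[1],-e[0]]) # +x rail
    r=(Q[:,:2]-c)@np.stack([X,e],1)
    tt=r[I][:,1]
    print(n,'rail c',c,'ydir',e,'yaw',np.degrees(np.arctan2(X[1],X[0])),'extent',tt.min(),tt.max(),'mid',c+e*(tt.min()+tt.max())/2, 'z',np.percentile(Q[I][:,2],[50,95]))
    s=(r[:,0]<-.03)&(r[:,0]>-.125)
    h,b=np.histogram(r[s][:,1],np.arange(-.22,.22,.005)); print([(round(b[i]+.0025,4),int(h[i])) for i in range(len(h)) if h[i]>2])
    # tip balls
    s=(r[:,0]<-.105)&(r[:,0]>-.14);print('tips',np.round(np.c_[r[s],Q[s][:,2]][::3],3).tolist()[:25])
    # handles
    A=np.stack([X,e],1)
    reg=(P[...,2]>.12)&(P[...,2]<.28);rr=(P[...,:2]-c)@A
    reg&=(rr[...,0]<-.008)&(rr[...,0]>-.13)&(abs(rr[...,1])<.2)
    H,S,V=hsv[...,0],hsv[...,1],hsv[...,2]
    for nm,k in (('red',((H<6)|(H>174))&(S>150)&(V>80)),('black',(V<50)),('brown',(H>7)&(H<22)&(S>90)&(V>60))):
        q=reg&k
        print(nm,q.sum(),'rail-frame med',np.round(np.median(rr[q],0),4),'y5-95',np.round(np.percentile(rr[q][:,1],[3,97]),4),'x',np.round(np.percentile(rr[q][:,0],[3,97]),4),'z',np.round(np.percentile(P[q][:,2],[3,97,100]),4))
    # slab
    L=(P[...,2]>.010)&(P[...,2]<.022)&(P[...,0]>.3)&(P[...,1]<.1)&(P[...,1]>-.45)
    w=L&(H>5)&(H<20)&(S>100)
    w=cv2.morphologyEx(w.astype(np.uint8),cv2.MORPH_OPEN,np.ones((5,5)))>0
    rect=cv2.minAreaRect((P[w][:,:2]*1000).astype(np.float32));print('board',rect,cv2.boxPoints(rect).tolist())
    # dark tin: heights
    T=(P[...,2]>.06)&(P[...,2]<.115)&(P[...,0]>.45)&(P[...,1]<.0)&(P[...,1]>-.45)
    nn,lab,st,ce=cv2.connectedComponentsWithStats(T.astype(np.uint8))
    for i in range(1,nn):
        if st[i,4]>150:
            q=P[lab==i];rect=cv2.minAreaRect((q[:,:2]*1000).astype(np.float32));print('tinblob',st[i,4],np.median(px[lab==i],0),rect,'z',np.percentile(q[:,2],[50,99]))
E
```

```text
side rail c [0.52926733 0.31891632] ydir [-0.39867766  0.91709112] yaw 23.4955384024222 extent -0.2532747362458826 0.15968065571634762 mid [0.54792426 0.27599917] z [0.24384006 0.24773045]
[(np.float64(-0.1675), 18), (np.float64(-0.1625), 20), (np.float64(-0.1575), 135), (np.float64(-0.1525), 94), (np.float64(-0.1475), 37), (np.float64(-0.1425), 30), (np.float64(-0.0575), 3), (np.float64(-0.0525), 62), (np.float64(-0.0475), 63), (np.float64(-0.0425), 192), (np.float64(-0.0375), 121), (np.float64(-0.0325), 90), (np.float64(-0.0275), 91), (np.float64(0.0675), 206), (np.float64(0.0725), 191)]
tips [[-0.112, -0.161, 0.25], [-0.111, -0.158, 0.25], [-0.116, -0.158, 0.251], [-0.109, -0.158, 0.246], [-0.115, -0.155, 0.253], [-0.107, -0.157, 0.245], [-0.112, -0.155, 0.249], [-0.117, -0.155, 0.251], [-0.109, -0.155, 0.246], [-0.114, -0.153, 0.25], [-0.118, -0.156, 0.247], [-0.109, -0.153, 0.245], [-0.114, -0.153, 0.247], [-0.105, -0.155, 0.239], [-0.111, -0.154, 0.242], [-0.111, -0.044, 0.25], [-0.116, -0.043, 0.253], [-0.112, -0.041, 0.252], [-0.116, -0.042, 0.252], [-0.105, -0.043, 0.244], [
[... 2642 characters left out ...]

brown 140 rail-frame med [-0.0575 -0.1016] y5-95 [-0.124   0.0129] x [-0.086  -0.0505] z [0.2163 0.2532 0.2544]
board ((544.8104248046875, -221.95138549804688), (357.6251220703125, 239.94276428222656), 61.69520950317383) [[354.3970031738281, -322.49884033203125], [565.6516723632812, -436.2705383300781], [735.223876953125, -121.4039306640625], [523.9691772460938, -7.632232666015625]]
tinblob 3625 [126.  92.  48.] ((756.2840576171875, -225.18040466308594), (121.89645385742188, 253.20030212402344), 57.86962890625) z [0.08844285 0.1116333 ]
tinblob 3558 [52. 25.  8.] ((677.5753784179688, -398.98614501953125), (122.63933563232422, 254.15481567382812), 65.60868835449219) z [0.09112796 0.11169136]
```

```bash
cat >> h.py <<'E'
X=np.array([.916,.401]);Y=np.array([-.401,.916])
C=np.array([.5485,.2785])
def plan(pos,yaw):
    "pos TCP target, yaw = world angle (deg) of tool y axis; prints tool-axes shift fractions and z-turn fraction"
    s=env.sense();R=s['tcp_rot'];d=R.T@(np.array(pos)-s['tool_pos'])/.5
    a=np.radians(yaw);y=np.array([np.cos(a),np.sin(a),0]);z=np.array([0,0,-1.]);Rt=np.stack([np.cross(y,z),y,z],1)
    rv=cv2.Rodrigues(R.T@Rt)[0].ravel()/(2*np.pi)
    print('t',round(s['time'],2),'tcp',np.round(s['tool_pos'],4),'shift',np.round(d,4),'turn',np.round(rv,4),'F',np.round(s['ft_force'],1),'w',round(s['grip_width'],3))
E
python3 - <<'E'
from h import *
d=np.load('/tmp/top.npz');P=d['P'];px=d['px']
r=np.stack([(P[...,:2]-C)@X,(P[...,:2]-C)@Y,P[...,2]],-1)
m=(r[...,2]>.228)&(r[...,2]<.247)
for nm,y0 in (('spare',.1135),('full',.0025),('whisk',-.113)):
    for a,b in ((-.105,-.09),(-.075,-.062),(-.05,-.035),(-.025,-.012)):
        q=r[m&(r[...,0]>a)&(r[...,0]<b)&(abs(r[...,1]-y0)<.008)]
        if len(q): print(nm,a,len(q),np.round(np.median(q,0),4),np.round(np.percentile(q[:,1],[5,95]),4))
    q=r[(r[...,2]>.243)&(r[...,2]<.26)&(r[...,0]<-.106)&(r[...,0]>-.13)&(abs(r[...,1]-y0)<.012)];print(' tip',len(q),np.round(q.mean(0),4))
# tool tops
for nm,x0 in (('scr',-.082),('ski',-.0565),('pul',-.03)):
    q=r[(r[...,2]>.2465)&(r[...,2]<.257)&(abs(r[...,0]-x0)<.007)&(abs(r[...,1])<.03)]
    print(nm,len(q),np.round(q.mean(0),4),np.round(np.percentile(q[:,1],[2,98]),4),'slope',np.polyfit(q[:,1],q[:,0],1)[0])
p=C+X*-.0815+Y*.0025;print(p)
plan([*p,.30],113.6)
E
```

```text
spare -0.105 36 [-0.0973  0.1125  0.2421] [0.1101 0.1168]
spare -0.075 28 [-0.069   0.113   0.2426] [0.1105 0.1162]
spare -0.05 34 [-0.0425  0.1132  0.2419] [0.1101 0.1167]
spare -0.025 28 [-0.0185  0.113   0.2421] [0.1101 0.1161]
 tip 34 [-0.1134  0.1125  0.2497]
full -0.105 31 [-0.0984  0.0016  0.2433] [-0.0004  0.005 ]
full -0.075 25 [-0.0685  0.0022  0.243 ] [-0.0003  0.0053]
full -0.05 28 [-0.0416  0.0018  0.2428] [-0.0006  0.0052]
full -0.025 24 [-0.0178  0.0016  0.2433] [-0.0008  0.0046]
 tip 30 [-0.1136  0.002   0.2501]
whisk -0.105 31 [-0.0974 -0.1129  0.243 ] [-0.1157 -0.1098]
whisk -0.075 24 [-0.0686 -0.1133  0.243 ] [-0.1157 -0.11  ]
whisk -0.05 25 [-0.0416 -0.1133  0.243 ] [-0.116  -0.1096]
whisk -0.025 25 [-0.019  -0.1128  0.2426] [-0.1156 -0.1099]
 tip 29 [-0.1137 -0.1127  0.25  ]
scr 66 [-0.0822  0.0025  0.2503] [-0.0096  0.0136] slope -0.0032908414201706115
ski 69 [-0.055   0.0017  0.2502] [-0.0101  0.0149] slope -0.004316325990685906
pul 69 [-0.0297  0.0022  0.2502] [-0.0096  0.0148] slope -0.007759977657574988
[0.4728435 0.2481085]
t 0.1 tcp [0.1459 0.6073 0.2304] shift [-0.8036 -0.546  -0.1383] turn [-3.000e-04 -1.000e-04 -1.031e-01] F [-0.1  0.   0.4] w 1.001
```

```bash
python3 -m creep '[[[-0.05,-0.03,-0.07,0,0,-0.02],[-0.12,-0.08,-0.13,0,0,-0.043],[-0.2,-0.135,-0.14,0,0,-0.066],[-0.28,-0.19,-0.14,0,0,-0.09],[-0.36,-0.245,-0.14,0,0,-0.103]]]' 0.7 60; python3 - <<'E'
from h import *
plan([*(C+X*-.082+Y*.0023),.30],113.6)
E
```

```text
time: 0.6
tool_pos: [0.2924, 0.446, 0.3014]
tcp_rot: [[-0.914, -0.406, -0.0], [-0.406, 0.914, 0.0], [-0.0, 0.0, -1.0]]
ft_force: [1.3, 0.2, 0.1]
grip_width: 0.697
t 0.6 tcp [0.2924 0.446  0.3014] shift [-0.1683 -0.5085  0.0026] turn [0.     0.     0.0009] F [1.3 0.2 0.1] w 0.697
```

```bash
python3 -m creep '[[[-0.03,-0.09,0,0,0,0],[-0.06,-0.18,0,0,0,0],[-0.09,-0.27,0,0,0,0],[-0.12,-0.36,0,0,0,0],[-0.15,-0.45,0,0,0,0]]]' 0.7; python3 -m creep '[[[-0.018,-0.0585,0,0,0,0.0005],[-0.018,-0.0585,0,0,0,0.0005],[-0.018,-0.0585,0.04,0,0,0.0005],[-0.018,-0.0585,0.04,0,0,0.0005],[-0.018,-0.0585,0.04,0,0,0.0005]]]'; python3 - <<'E'
from h import *
plan([*(C+X*-.082+Y*.0023),.191],113.6)
f=grab('top','t1.png');g=grab('side','s1.png')
a=cv2.resize(f['pixels'][170:370,60:340],None,fx=2,fy=2);b=cv2.resize(g['pixels'][200:480,130:400],None,fx=1.48,fy=1.43)[:400]
cv2.imwrite('pics/c1.png',cv2.cvtColor(np.hstack([a[:,:400],b]),cv2.COLOR_RGB2BGR))
E
```

```text
time: 1.1
tool_pos: [0.4512, 0.2693, 0.3011]
tcp_rot: [[-0.917, -0.4, -0.0], [-0.4, 0.917, -0.0], [0.0, 0.0, -1.0]]
ft_force: [-0.4, 0.0, -0.2]
grip_width: 0.695
time: 1.6
tool_pos: [0.4695, 0.2485, 0.281]
tcp_rot: [[-0.917, -0.398, -0.001], [-0.398, 0.917, -0.001], [0.002, -0.0, -1.0]]
ft_force: [-0.1, 0.4, 0.6]
grip_width: 0.698
t 1.6 tcp [0.4695 0.2485 0.281 ] shift [-0.0051 -0.0038  0.1801] turn [-0.     -0.0003 -0.0004] F [-0.1  0.4  0.6] w 0.698
```

View pics/c1.png

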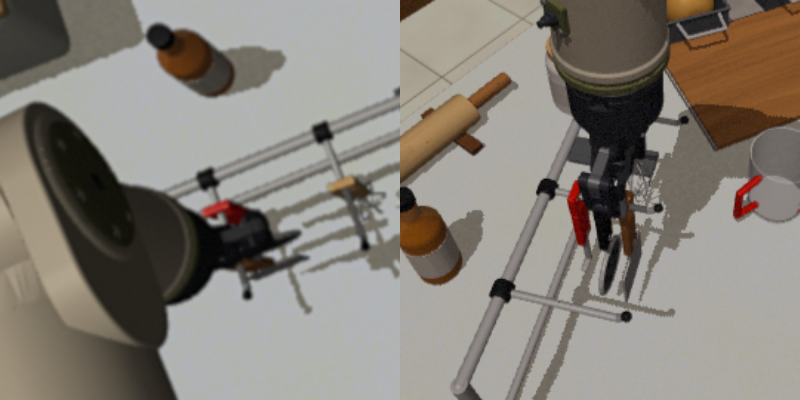

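The picture shows the gripper over the crowded peg. In the right half, the fingers are around (600,190), the brown handle at (628,220) and the red at (578,215). The spacing looks consistent, so I'll descend and pinch.

```bash
python3 -m creep '[[[-0.005,-0.004,0.05,0,0,0],[-0.005,-0.004,0.1,0,0,0],[-0.005,-0.004,0.15,0,0,0],[-0.005,-0.004,0.18,0,0,0],[-0.005,-0.004,0.18,0,0,0]]]'; python3 -m creep '[[[0,0,0,0,0,0],[0,0,0,0,0,0],[0,0,0,0,0,0],[0,0,0,0,0,0],[0,0,0,0,0,0]]]' 0 60; python3 - <<'E'
from h import *
plan([*(C+X*-.082+Y*.0023),.191+.0135],113.6)
P=cloud(grab('top'));r=np.stack([(P[...,:2]-C)@X,(P[...,:2]-C)@Y,P[...,2]],-1)
q=r[(r[...,2]>.246)&(r[...,2]<.257)&(abs(r[...,0]+.082)<.007)&(abs(r[...,1])<.025)];print(len(q),q.mean(0) if len(q) else '')
E
```

```text
time: 2.2
tool_pos: [0.4723, 0.247, 0.1897]
tcp_rot: [[-0.917, -0.398, -0.003], [-0.398, 0.918, -0.002], [0.003, -0.001, -1.0]]
ft_force: [-0.8, -0.7, 0.5]
grip_width: 0.698
time: 2.7
tool_pos: [0.4742, 0.2475, 0.1928]
tcp_rot: [[-0.918, -0.397, 0.002], [-0.397, 0.918, 0.002], [-0.003, 0.001, -1.0]]
ft_force: [-0.2, -0.9, 6.8]
grip_width: 0.289
t 2.7 tcp [0.4742 0.2475 0.1928] shift [ 0.0029  0.0018 -0.0233] turn [ 0.0001  0.0004 -0.0006] F [-0.2 -0.9  6.8] w 0.289
5 [-0.08791924 -0.02274867  0.24856399]
```

```bash
python3 -m creep '[[[0,0,-0.007,0,0,0],[0,0,-0.014,0,0,0],[0,0,-0.021,0,0,0],[0,0,-0.025,0,0,0],[0,0,-0.025,0,0,0]]]'; python3 - <<'E'
from h import *
plan([*(C+X*-.20+Y*.0023),.2045],113.6)
f=grab('side','s2.png');P=cloud(f);r=np.stack([(P[...,:2]-C)@X,(P[...,:2]-C)@Y,P[...,2]],-1)
px=f['pixels'];hsv=cv2.cvtColor(px,cv2.COLOR_RGB2HSV).astype(int)
k=(hsv[...,0]>7)&(hsv[...,0]<22)&(hsv[...,1]>90)&(abs(r[...,0]+.082)<.015)&(abs(r[...,1])<.025)&(r[...,2]>.13)
q=r[k];print(len(q),np.percentile(q,[2,50,98],axis=0).round(4))
cv2.imwrite('pics/c2.png',cv2.cvtColor(cv2.resize(px[280:440,180:380],None,fx=4,fy=3.75),cv2.COLOR_RGB2BGR))
E
```

```text
time: 3.25
tool_pos: [0.4735, 0.2471, 0.2041]
tcp_rot: [[-0.918, -0.397, 0.0], [-0.397, 0.918, 0.0], [-0.0, 0.0, -1.0]]
ft_force: [0.7, -1.1, -1.0]
grip_width: 0.293
t 3.25 tcp [0.4735 0.2471 0.2041] shift [ 0.2374  0.0009 -0.0009] turn [ 0.      0.     -0.0006] F [ 0.7 -1.1 -1. ] w 0.293
66 [[-0.0895 -0.007   0.1643]
 [-0.0876  0.0125  0.1772]
 [-0.0811  0.0174  0.2519]]
```

View pics/c2.png

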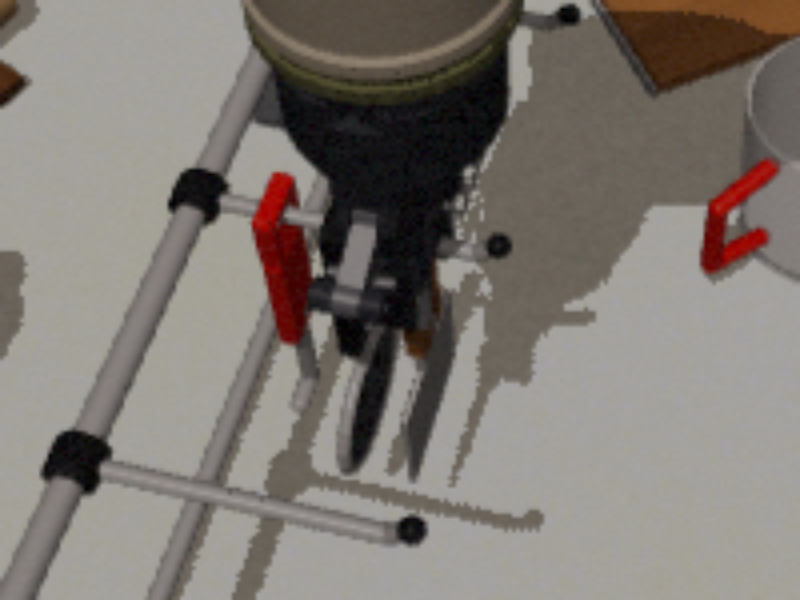

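```bash
python3 -m creep '[[[0,0.001,-0.005,0,0,0],[0.04,0.001,-0.005,0,0,-0.0005],[0.08,0.001,-0.005,0,0,-0.0005],[0.12,0.001,-0.005,0,0,-0.0005],[0.152,0.001,-0.005,0,0,-0.0005]]]'; python3 - <<'E'
from h import *
plan([*(C+X*-.158+Y*.1133),.207],113.6)
f=grab('side','s3.png')
f=grab('top')
px=f['pixels'];P=cloud(f);r=np.stack([(P[...,:2]-C)@X,(P[...,:2]-C)@Y,P[...,2]],-1)
hsv=cv2.cvtColor(px,cv2.COLOR_RGB2HSV).astype(int)
k=(hsv[...,0]>7)&(hsv[...,0]<22)&(hsv[...,1]>90)&(abs(r[...,0]+.155)<.03)&(abs(r[...,1])<.04)&(r[...,2]>.13)
q=r[k];print(len(q));print(np.percentile(q,[2,50,98],axis=0).round(4))
E
```

```text
time: 3.8
tool_pos: [0.4025, 0.2169, 0.2063]
tcp_rot: [[-0.917, -0.4, -0.0], [-0.4, 0.917, -0.0], [0.0, 0.0, -1.0]]
ft_force: [0.3, 0.2, -0.8]
grip_width: 0.293
t 3.8 tcp [0.4025 0.2169 0.2063] shift [-0.0007  0.2223 -0.0015] turn [ 0.     -0.0001 -0.0001] F [ 0.3  0.2 -0.8] w 0.293
2
[[-0.1738 -0.0345  0.3744]
 [-0.1658 -0.0332  0.3744]
 [-0.1577 -0.0318  0.3744]]
```

```bash
python3 -m creep '[[[0,0.06,0,0,0,0],[0,0.12,0,0,0,0],[0,0.18,0,0,0,0],[0,0.222,0,0,0,0],[0,0.222,0,0,0,0]]]'; python3 - <<'E'
from h import *
plan([*(C+X*-.115+Y*.1133),.207],113.6)
f=grab('side','s3.png')
P=cloud(f);r=np.stack([(P[...,:2]-C)@X,(P[...,:2]-C)@Y,P[...,2]],-1)
q=r[(r[...,2]>.247)&(r[...,2]<.27)&(r[...,0]<-.142)&(r[...,0]>-.175)&(abs(r[...,1]-.1133)<.02)];print(len(q));print(np.percentile(q,[2,50,98],axis=0).round(4))
cv2.imwrite('pics/c3.png',cv2.cvtColor(cv2.resize(f['pixels'][340:480,180:380],None,fx=4,fy=4),cv2.COLOR_RGB2BGR))
E
```

```text
time: 4.4
tool_pos: [0.3576, 0.3226, 0.2061]
tcp_rot: [[-0.914, -0.405, -0.001], [-0.405, 0.914, 0.001], [0.0, 0.001, -1.0]]
ft_force: [0.7, -0.3, -1.2]
grip_width: 0.294
t 4.4 tcp [0.3576 0.3226 0.2061] shift [-0.0844 -0.0076 -0.0018] turn [ 0.0002 -0.      0.0008] F [ 0.7 -0.3 -1.2] w 0.294
0Traceback (most recent call last):
  File "<stdin>", line 5, in <module>
    return _quantile_unchecked(
        a, q, axis, out, overwrite_input, method, keepdims, weights)
    return _ureduce(a,
                    func=_quantile_ureduce_func,
    ...<5 lines>...
                    overwrite_input=overwrite_input,
                    method=method)
    r = func(a, **kwargs)
    result = _quantile(arr,
                       quantiles=q,
    ...<2 lines>...
                       out=out,
                       weights=wgt)
    slices_having_nans = np.isnan(arr[-1, ...])
                                  ~~~^^^^^^^^^
IndexError: index -1 is out of bounds for axis 0 with size 0
```

```bash
python3 -m creep '[[[0,0,0,0,0,0],[0,0,0,0,0,0],[0,0,0,0,0,0],[0,0,0,0,0,0],[0,0,0,0,0,0]]]'; python3 - <<'E'
from h import *
plan([*(C+X*-.115+Y*.1133),.207],113.6)
f=grab('side','s3.png')
cv2.imwrite('pics/c3.png',cv2.cvtColor(cv2.resize(f['pixels'][340:480,180:380],None,fx=4,fy=4),cv2.COLOR_RGB2BGR))
E
```

```text
time: 4.95
tool_pos: [0.3593, 0.3188, 0.2064]
tcp_rot: [[-0.917, -0.399, 0.0], [-0.399, 0.917, 0.0], [-0.0, 0.0, -1.0]]
ft_force: [-0.0, 0.4, -1.1]
grip_width: 0.294
t 4.95 tcp [0.3593 0.3188 0.2064] shift [-0.0844  0.0011 -0.0013] turn [ 0.      0.     -0.0002] F [-0.   0.4 -1.1] w 0.294
```

View pics/c3.png

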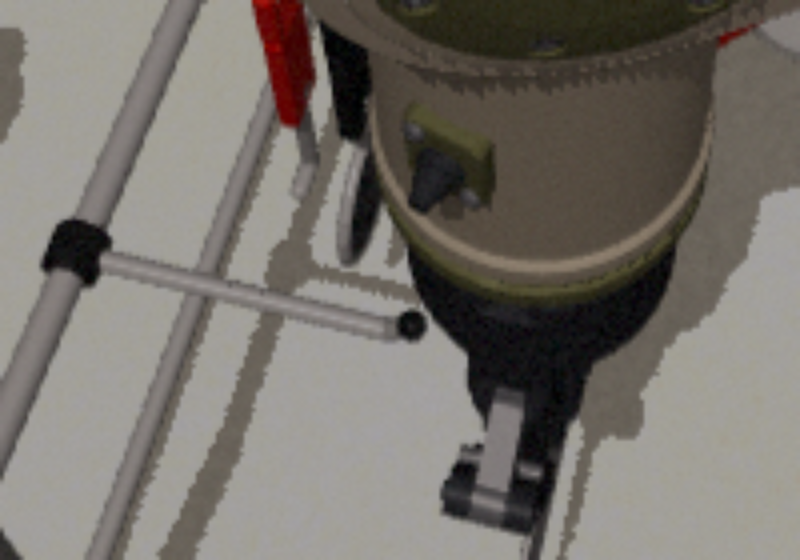

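The spare peg is clear, with its tip at crop pixel (410,325), and the gripper holds the scraper in front of it. Insert.

```bash
python3 -m creep '[[[-0.03,0.0005,0,0,0,0],[-0.06,0.0005,0,0,0,0],[-0.09,0.0005,0,0,0,0],[-0.12,0.0005,0,0,0,0],[-0.15,0.0005,0,0,0,0]]]'; python3 - <<'E'
from h import *
plan([*(C+X*-.038+Y*.1133),.207],113.6)
E
```

```text
time: 5.5
tool_pos: [0.4283, 0.3495, 0.2062]
tcp_rot: [[-0.917, -0.4, -0.0], [-0.4, 0.917, -0.0], [0.0, -0.0, -1.0]]
ft_force: [-0.1, -0.7, -1.5]
grip_width: 0.297
t 5.5 tcp [0.4283 0.3495 0.2062] shift [-0.0873  0.0002 -0.0015] turn [-0.     -0.     -0.0001] F [-0.1 -0.7 -1.5] w 0.297
```

```bash
python3 -m creep '[[[-0.03,0,0,0,0,0],[-0.06,0,0,0,0,0],[-0.087,0,0,0,0,0],[-0.087,0,0.01,0,0,0],[-0.087,0,0.02,0,0,0]]]'; python3 -m creep '[[[0,0,0.007,0,0,0],[0,0,0.007,0,0,0],[0,0,0.007,0,0,0],[0,0,0.007,0,0,0],[0,0,0.007,0,0,0]]]'; python3 - <<'E'
from h import *
plan([*(C+X*-.038+Y*.1133),.207],113.6)
E
```

```text
time: 6.0
tool_pos: [0.4673, 0.3665, 0.1956]
tcp_rot: [[-0.917, -0.4, -0.001], [-0.4, 0.917, -0.0], [0.001, -0.0, -1.0]]
ft_force: [-0.3, 0.3, -1.6]
grip_width: 0.296
time: 6.5
tool_pos: [0.4672, 0.3667, 0.193]
tcp_rot: [[-0.916, -0.4, -0.0], [-0.4, 0.916, 0.0], [0.0, 0.0, -1.0]]
ft_force: [-2.3, -1.5, 2.6]
grip_width: 0.293
t 6.5 tcp [0.4672 0.3667 0.193 ] shift [-0.0022 -0.0002 -0.028 ] turn [ 0. -0. -0.] F [-2.3 -1.5  2.6] w 0.293
```

```bash
python3 -m creep '[[[0,0,0,0,0,0],[0,0,0,0,0,0],[0,0,0,0,0,0],[0,0,-0.02,0,0,0],[0,0,-0.05,0,0,0]]]' 0.7; python3 -m creep '[[[0,0,-0.05,0,0,0],[0,0,-0.1,0,0,0],[0,0,-0.15,0,0,0],[0,0,-0.16,0,0,0],[0,-0.06,-0.16,0,0,0]]]'; python3 - <<'E'
from h import *
plan([*(C+X*-.0555+Y*.0023),.30],113.6)
f=grab('side','s4.png')
cv2.imwrite('pics/c4.png',cv2.cvtColor(cv2.resize(f['pixels'][280:480,130:370],None,fx=3.3,fy=3),cv2.COLOR_RGB2BGR))
E
```

```text
time: 7.0
tool_pos: [0.4672, 0.3664, 0.2176]
tcp_rot: [[-0.917, -0.4, -0.001], [-0.4, 0.917, -0.001], [0.002, -0.001, -1.0]]
ft_force: [0.3, 0.5, 0.1]
grip_width: 0.697
time: 7.5
tool_pos: [0.4776, 0.3437, 0.299]
tcp_rot: [[-0.913, -0.407, 0.0], [-0.407, 0.913, 0.004], [-0.002, 0.003, -1.0]]
ft_force: [0.1, -0.3, -1.9]
grip_width: 0.698
t 7.5 tcp [0.4776 0.3437 0.299 ] shift [ 0.0344 -0.1715 -0.0025] turn [0.0005 0.0003 0.0011] F [ 0.1 -0.3 -1.9] w 0.698
```

View pics/c4.png

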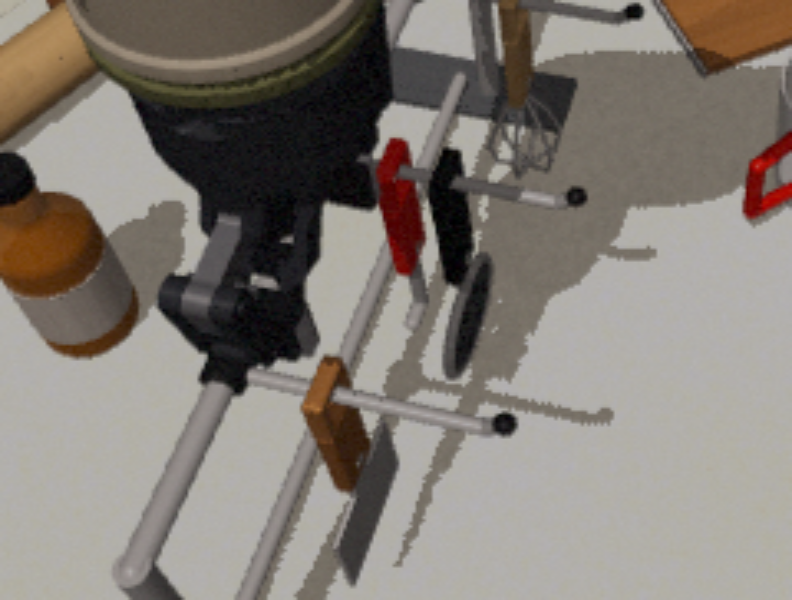

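The scraper hangs on the spare peg: handle at crop (335,420), peg tip at (503,424). Next is the skimmer.

```bash
python3 -m creep '[[[0.01,-0.05,0,0,0,0],[0.02,-0.1,0,0,0,0],[0.034,-0.15,0,0,0,0],[0.034,-0.163,0,0,0,0],[0.034,-0.163,0,0,0,0]]]' 0.7; python3 -m creep '[[[0,0,0,0,0,0],[0,0,0,0,0,0],[0,0,0,0,0,0],[0,0,0.04,0,0,0],[0,0,0.04,0,0,0]]]';  python3 - <<'E'
from h import *
plan([*(C+X*-.0555+Y*.0023),.1915],113.6)
E
```

```text
time: 8.05
tool_pos: [0.4971, 0.2565, 0.2979]
tcp_rot: [[-0.918, -0.397, 0.0], [-0.397, 0.918, -0.0], [-0.0, -0.0, -1.0]]
ft_force: [-0.5, 0.3, 0.0]
grip_width: 0.7
time: 8.55
tool_pos: [0.4954, 0.2579, 0.2754]
tcp_rot: [[-0.916, -0.401, -0.004], [-0.401, 0.916, -0.002], [0.004, -0.001, -1.0]]
ft_force: [-0.7, -0.1, -1.1]
grip_width: 0.701
t 8.55 tcp [0.4954 0.2579 0.2754] shift [-0.0035 -0.0002  0.1678] turn [-0.0001 -0.0006  0.0001] F [-0.7 -0.1 -1.1] w 0.701
```

```bash
python3 -m creep '[[[-0.002,0,0.05,0,0,0],[-0.002,0,0.1,0,0,0],[-0.002,0,0.15,0,0,0],[-0.002,0,0.164,0,0,0],[-0.002,0,0.164,0,0,0]]]' 0.7; python3 -m creep '[[[0,0,0,0,0,0],[0,0,0,0,0,0],[0,0,0,0,0,0],[0,0,0,0,0,0],[0,0,0,0,0,0]]]' 0 60;  python3 -m creep '[[[0,0,-0.01,0,0,0],[0,0,-0.02,0,0,0],[0,0,-0.028,0,0,0],[0,0,-0.028,0,0,0],[0,0,-0.028,0,0,0]]]'; python3 - <<'E'
from h import *
plan([*(C+X*-.16+Y*.0023),.207],113.6)
E
```

```text
time: 9.05
tool_pos: [0.497, 0.2582, 0.1953]
tcp_rot: [[-0.916, -0.4, -0.002], [-0.4, 0.916, -0.001], [0.002, -0.0, -1.0]]
ft_force: [0.3, -0.2, 0.2]
grip_width: 0.703
time: 9.55
tool_pos: [0.4983, 0.2584, 0.1973]
tcp_rot: [[-0.917, -0.4, 0.002], [-0.4, 0.917, 0.001], [-0.003, 0.0, -1.0]]
ft_force: [-0.9, -0.1, 6.1]
grip_width: 0.296
time: 10.05
tool_pos: [0.4975, 0.2581, 0.2097]
tcp_rot: [[-0.917, -0.4, -0.0], [-0.4, 0.917, -0.0], [0.0, 0.0, -1.0]]
ft_force: [-0.7, 0.3, -1.3]
grip_width: 0.292
t 10.05 tcp [0.4975 0.2581 0.2097] shift [0.2101 0.0008 0.0055] turn [ 0.     -0.     -0.0001] F [-0.7  0.3 -1.3] w 0.292
```

```bash
python3 -m creep '[[[0,0.0005,-0.003,0,0,0],[0.05,0.0005,-0.003,0,0,0],[0.1,0.0005,-0.003,0,0,0],[0.15,0.0005,-0.003,0,0,0],[0.205,0.0005,-0.003,0,0,0]]]'; python3 -m creep '[[[0,0,0,0,0,0],[0,0.06,0,0,0,0],[0,0.12,0,0,0,0],[0,0.18,0,0,0,0],[0,0.222,0,0,0,0]]]';python3 -m creep '[[[0,0,0,0,0,0],[0,0,0,0,0,0],[0,0,0,0,0,0],[0,0,0,0,0,0],[0,0,0,0,0,0]]]';  python3 - <<'E'
from h import *
plan([*(C+X*-.075+Y*.1133),.211],113.6)
f=grab('side','s5.png')
E
```

```text
time: 10.55
tool_pos: [0.4026, 0.2169, 0.2111]
tcp_rot: [[-0.917, -0.4, -0.0], [-0.4, 0.917, -0.0], [0.0, -0.0, -1.0]]
ft_force: [-0.0, 0.4, -0.5]
grip_width: 0.297
time: 11.05
tool_pos: [0.3583, 0.3213, 0.2113]
tcp_rot: [[-0.916, -0.401, -0.0], [-0.401, 0.916, 0.001], [-0.0, 0.001, -1.0]]
ft_force: [0.2, -0.0, -1.0]
grip_width: 0.296
time: 11.55
tool_pos: [0.3596, 0.3184, 0.2114]
tcp_rot: [[-0.917, -0.399, 0.0], [-0.399, 0.917, -0.0], [-0.0, -0.0, -1.0]]
ft_force: [0.4, -0.8, -1.1]
grip_width: 0.297
t 11.55 tcp [0.3596 0.3184 0.2114] shift [-0.1641  0.0024  0.0007] turn [-0.      0.     -0.0003] F [ 0.4 -0.8 -1.1] w 0.297
```

```bash
python3 -m creep '[[[-0.02,0.002,0,0,0,0],[-0.05,0.002,0,0,0,0],[-0.08,0.002,0,0,0,0],[-0.12,0.002,0,0,0,0],[-0.16,0.002,0,0,0,0]]]'; python3 -m creep '[[[-0.004,0,0.01,0,0,0],[-0.004,0,0.02,0,0,0],[-0.004,0,0.027,0,0,0],[-0.004,0,0.027,0,0,0],[-0.004,0,0.027,0,0,0]]]';  python3 - <<'E'
from h import *
plan([*(C+X*-.075+Y*.1133),.197],113.6)
E
```

```text
time: 12.1
tool_pos: [0.4333, 0.3525, 0.2112]
tcp_rot: [[-0.917, -0.4, 0.0], [-0.4, 0.917, 0.0], [-0.0, -0.0, -1.0]]
ft_force: [-0.3, 0.2, -0.7]
grip_width: 0.293
time: 12.6
tool_pos: [0.4332, 0.3527, 0.1978]
tcp_rot: [[-0.916, -0.4, -0.0], [-0.4, 0.916, 0.0], [0.0, 0.0, -1.0]]
ft_force: [-0.1, 0.3, -0.7]
grip_width: 0.294
t 12.6 tcp [0.4332 0.3527 0.1978] shift [-0.0017 -0.0018  0.0016] turn [ 0. -0. -0.] F [-0.1  0.3 -0.7] w 0.294
```

```bash
python3 -m creep '[[[0,0,0.003,0,0,0],[0,0,0.003,0,0,0],[0,0,0.003,0,0,0],[0,0,0.003,0,0,0],[0,0,0.003,0,0,0]]]'; python3 -m creep '[[[0,0,0,0,0,0],[0,0,0,0,0,0],[0,0,0,0,0,0],[0,0,-0.02,0,0,0],[0,0,-0.05,0,0,0]]]' 0.7; python3 -m creep '[[[0,0,-0.05,0,0,0],[0,0,-0.1,0,0,0],[0,0,-0.15,0,0,0],[0,0,-0.16,0,0,0],[0,-0.06,-0.16,0,0,0]]]'; python3 - <<'E'
from h import *
plan([*(C+X*-.03+Y*.0023),.30],113.6)
f=grab('side','s6.png')
P=cloud(f)
cv2.imwrite('pics/c6.png',cv2.cvtColor(cv2.resize(f['pixels'][280:480,130:370],None,fx=3.3,fy=3),cv2.COLOR_RGB2BGR))
E
```

```text
time: 13.1
tool_pos: [0.4336, 0.3529, 0.1973]
tcp_rot: [[-0.916, -0.4, 0.0], [-0.4, 0.916, 0.001], [-0.001, 0.001, -1.0]]
ft_force: [-4.2, -1.7, 5.7]
grip_width: 0.295
time: 13.6
tool_pos: [0.4334, 0.3524, 0.2212]
tcp_rot: [[-0.917, -0.4, -0.001], [-0.4, 0.917, -0.001], [0.002, -0.001, -1.0]]
ft_force: [0.3, 0.2, 1.3]
grip_width: 0.696
time: 14.1
tool_pos: [0.4439, 0.3295, 0.3025]
tcp_rot: [[-0.914, -0.407, 0.0], [-0.407, 0.914, 0.003], [-0.002, 0.003, -1.0]]
ft_force: [-0.1, 0.1, -0.8]
grip_width: 0.7
t 14.1 tcp [0.4439 0.3295 0.3025] shift [-0.0896 -0.1732  0.0046] turn [0.0004 0.0003 0.0011] F [-0.1  0.1 -0.8] w 0.7
```

View pics/c6.png

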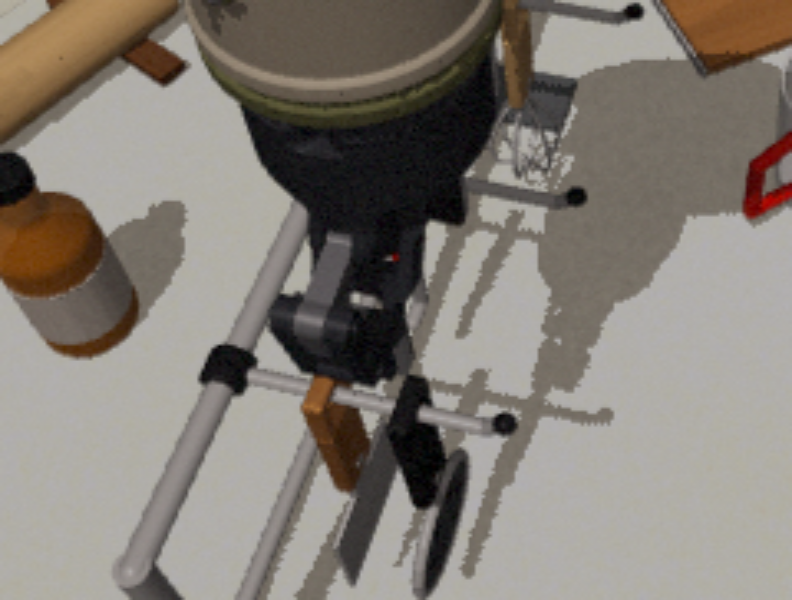

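Both tools hang on the spare peg, brown at (335,430) and black at (415,440). Now the puller.

```bash
python3 -m creep '[[[-0.03,-0.05,0,0,0,0],[-0.06,-0.1,0,0,0,0],[-0.088,-0.15,0,0,0,0],[-0.088,-0.162,0,0,0,0],[-0.088,-0.162,0,0,0,0]]]' 0.7; python3 -m creep '[[[0,0,0,0,0,0],[0,0,0,0,0,0],[0,0,0,0,0,0],[0,0,0,0,0,0],[0,0,0.02,0,0,0]]]';  python3 - <<'E'
from h import *
plan([*(C+X*-.03+Y*.0023),.1955],113.6)
E
```

```text
time: 14.65
tool_pos: [0.519, 0.2672, 0.3009]
tcp_rot: [[-0.918, -0.397, -0.001], [-0.397, 0.918, -0.001], [0.001, -0.001, -1.0]]
ft_force: [-1.1, 0.5, -0.3]
grip_width: 0.695
time: 15.15
tool_pos: [0.5189, 0.2693, 0.2924]
tcp_rot: [[-0.916, -0.4, 0.002], [-0.4, 0.916, 0.001], [-0.003, 0.0, -1.0]]
ft_force: [0.0, -0.2, -0.4]
grip_width: 0.699
t 15.15 tcp [0.5189 0.2693 0.2924] shift [-0.0011 -0.0023  0.1937] turn [0.0001 0.0004 0.    ] F [ 0.  -0.2 -0.4] w 0.699
```

```bash
python3 -m creep '[[[-0.001,-0.001,0.05,0,0,0],[-0.001,-0.001,0.1,0,0,0],[-0.001,-0.001,0.15,0,0,0],[-0.001,-0.001,0.192,0,0,0],[-0.001,-0.001,0.192,0,0,0]]]' 0.7; python3 -m creep '[[[0,0,0,0,0,0],[0,0,0,0,0,0],[0,0,0,0,0,0],[0,0,0,0,0,0],[0,0,0,0,0,0]]]' 0 90;  python3 -m creep '[[[0,0,-0.01,0,0,0],[0,0,-0.02,0,0,0],[0,0,-0.03,0,0,0],[0,0,-0.03,0,0,0],[0,0,-0.03,0,0,0]]]'; python3 - <<'E'
from h import *
plan([*(C+X*-.17+Y*.0023),.2085],113.6)
E
```

```text
time: 15.65
tool_pos: [0.5171, 0.2675, 0.1913]
tcp_rot: [[-0.916, -0.4, -0.006], [-0.4, 0.916, -0.004], [0.007, -0.001, -1.0]]
ft_force: [-0.7, -0.1, 0.4]
grip_width: 0.697
time: 16.15
tool_pos: [0.5199, 0.2689, 0.1968]
tcp_rot: [[-0.917, -0.4, 0.002], [-0.4, 0.917, 0.002], [-0.003, 0.001, -1.0]]
ft_force: [-0.2, -0.6, 6.4]
grip_width: 0.29
time: 16.65
tool_pos: [0.5192, 0.2684, 0.2103]
tcp_rot: [[-0.917, -0.4, -0.0], [-0.4, 0.917, -0.0], [0.0, -0.0, -1.0]]
ft_force: [0.5, 0.2, -1.0]
grip_width: 0.288
t 16.65 tcp [0.5192 0.2684 0.2103] shift [ 0.2782 -0.0006  0.0036] turn [-0.     -0.     -0.0001] F [ 0.5  0.2 -1. ] w 0.288
```

```bash
python3 -m creep '[[[0.055,0,0,0,0,0],[0.11,0,0,0,0,0],[0.165,0,0,0,0,0],[0.22,0,0,0,0,0],[0.28,0,0,0,0,0]]]'; python3 -m creep '[[[0,0,-0.06,0,0,0],[0.02,-0.05,-0.1,0,0,0],[0.04,-0.14,-0.1,0,0,0],[0.04,-0.23,-0.1,0,0,0],[0.04,-0.32,-0.1,0,0,0]]]';  python3 - <<'E'
from h import *
plan([.590,-.359,.26],155.7);print(np.round(env.sense()['qpos'],2))
f=grab('top','t7.png');P=cloud(f)
np.savez('/tmp/t7.npz',P=P,px=f['pixels'])
T=(P[...,2]>.055)&(P[...,2]<.072)&(P[...,0]>.5)&(P[...,1]<-.28)&(P[...,1]>-.52)&(P[...,0]<.85)
T0=np.array([.676,-.398])
for a in (-24.3,):
    u=np.array([np.cos(np.radians(a)),np.sin(np.radians(a))]);v=np.array([-u[1],u[0]])
    q=P[T][:,:2]-T0;q=np.c_[q@u,q@v]
    for lo,hi in ((-.135,-.112),(-.112,-.088),(.088,.112),(.112,.135)):
        w=q[(q[:,0]>lo)&(q[:,0]<hi)]
        print(lo,len(w),w[:,0].mean().round(4),np.percentile(w[:,1],[3,97]).round(4), np.polyfit(w[:,1],w[:,0],1).round(3))
    w=q[(abs(q[:,0])<.088)];print('rim',np.percentile(w,[1,99],axis=0).round(4))
cv2.imwrite('pics/c7.png',cv2.cvtColor(cv2.resize(f['pixels'][140:300,400:580],None,fx=4,fy=3.7),cv2.COLOR_RGB2BGR))
E
```

```text
time: 17.15
tool_pos: [0.3899, 0.2119, 0.2099]
tcp_rot: [[-0.917, -0.4, -0.0], [-0.4, 0.917, -0.0], [0.0, -0.0, -1.0]]
ft_force: [-0.9, -0.3, -0.6]
grip_width: 0.287
time: 17.65
tool_pos: [0.4367, 0.0562, 0.2606]
tcp_rot: [[-0.916, -0.401, 0.001], [-0.401, 0.916, 0.001], [-0.001, 0.0, -1.0]]
ft_force: [0.4, 0.5, -1.1]
grip_width: 0.291
t 17.65 tcp [0.4367 0.0562 0.2606] shift [ 0.0517 -0.8836  0.0009] turn [-0.      0.0002 -0.1169] F [ 0.4  0.5 -1.1] w 0.291
[-0.58 -0.05  0.37  1.81  0.02  1.38  1.77]
-0.135 122 -0.1208 [-0.0348  0.0369] [ 0.004 -0.121]
-0.112 69 -0.0999 [-0.0386  0.0391] [ 0.012 -0.1  ]
0.088 91 0.1 [-0.0398  0.1435] [0.001 0.1  ]
0.112 149 0.1221 [-0.0355  0.1516] [-0.022  0.123]
rim [[-0.0841 -0.0609]
 [ 0.0869  0.1579]]
```

View pics/c7.png

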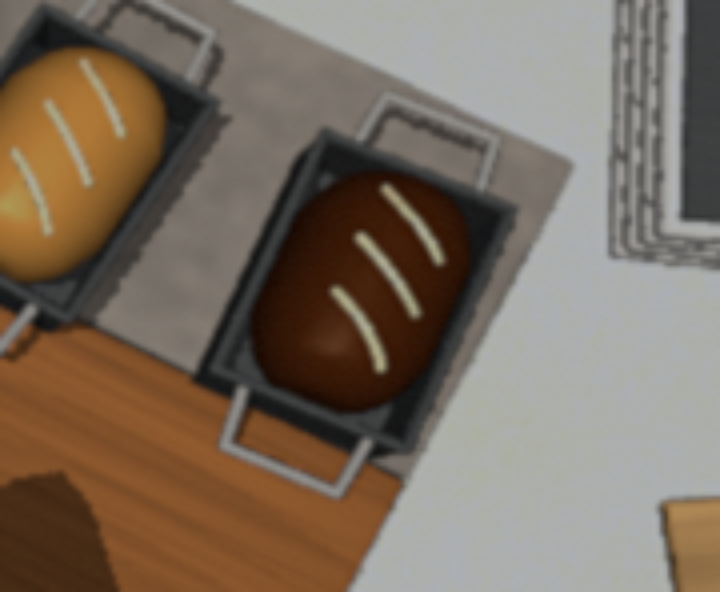

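The dark tin's near loop spans crop pixels (225,445)–(340,490), and the plane fit puts it within 2 mm of my estimate. q7 can't reach the toe straight along the pull, so I'll use a toe yaw of 120°, which still hooks under the wire.

```bash
python3 -m creep '[[[0.005,-0.09,0,0,0,0],[0.01,-0.18,0,0,0,0],[0.015,-0.27,0,0,0,0],[0.02,-0.36,0,0,0,0],[0.026,-0.45,0,0,0,0]]]';  python3 - <<'E'
from h import *
plan([.588,-.363,.26],120)
E
```

```text
time: 18.2
tool_pos: [0.515, -0.1552, 0.2602]
tcp_rot: [[-0.916, -0.401, 0.0], [-0.401, 0.916, 0.0], [-0.0, -0.0, -1.0]]
ft_force: [0.1, 1.1, -1.1]
grip_width: 0.289
t 18.2 tcp [ 0.515  -0.1552  0.2602] shift [ 0.0326 -0.4394  0.0005] turn [-0.      0.     -0.0177] F [ 0.1  1.1 -1.1] w 0.289
```

```bash
python3 -m creep '[[[0.007,-0.09,0,0,0,-0.004],[0.014,-0.18,0,0,0,-0.008],[0.021,-0.27,0,0,0,-0.012],[0.028,-0.36,0,0,0,-0.0177],[0.033,-0.436,0,0,0,-0.0177]]]'; python3 -m creep '[[[0,0,0,0,0,0],[0,0,0,0,0,0],[0,0,0,0,0,0],[0,0,0.04,0,0,0],[0,0,0.07,0,0,0]]]'; python3 - <<'E'
from h import *
plan([.588,-.363,.142],120);print(np.round(env.sense()['qpos'],2))
f=grab('side','s8.png');g=grab('top','t8.png')
P=cloud(f);
a=cv2.resize(f['pixels'][110:260,320:460],None,fx=2.85,fy=2.85);b=cv2.resize(g['pixels'][150:300,400:540],None,fx=2.85,fy=2.85)
cv2.imwrite('pics/c8.png',cv2.cvtColor(np.hstack([a,b]),cv2.COLOR_RGB2BGR))
# rod/toe points under the gripper
m=(P[...,2]>.115)&(P[...,2]<.16)&(np.hypot(P[...,0]-.588,P[...,1]+.363)<.04)
q=P[m];print(len(q));print(np.percentile(q,[5,50,95],axis=0).round(4) if len(q) else '')
E
```

```text
time: 18.7
tool_pos: [0.5868, -0.3622, 0.2593]
tcp_rot: [[-0.866, -0.5, -0.001], [-0.5, 0.866, 0.0], [0.001, 0.001, -1.0]]
ft_force: [0.8, 0.0, -0.7]
grip_width: 0.291
time: 19.2
tool_pos: [0.5873, -0.3582, 0.2253]
tcp_rot: [[-0.865, -0.501, 0.001], [-0.501, 0.865, 0.001], [-0.002, -0.0, -1.0]]
ft_force: [-0.2, -0.1, -1.0]
grip_width: 0.287
t 19.2 tcp [ 0.5873 -0.3582  0.2253] shift [ 0.0039 -0.009   0.1666] turn [-0.      0.0003  0.0002] F [-0.2 -0.1 -1. ] w 0.287
[ 0.12  0.59  0.64  1.2  -0.34  1.46  2.81]
49
[[ 0.5782 -0.3592  0.1251]
 [ 0.5848 -0.3535  0.1371]
 [ 0.5887 -0.3414  0.1577]]
```

View pics/c8.png

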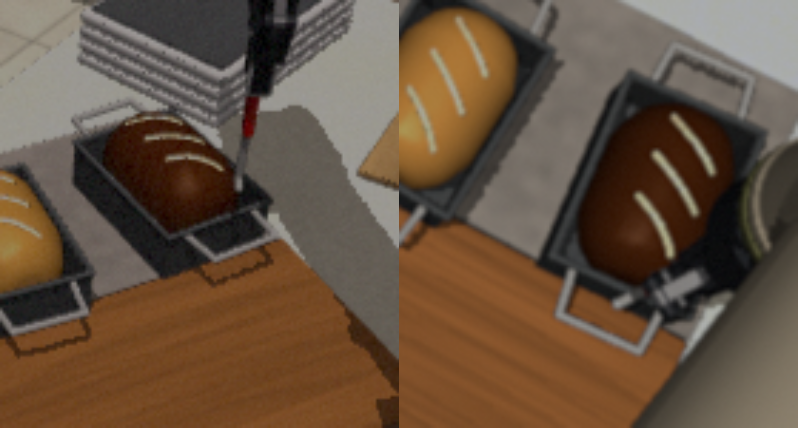

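The left view shows the puller foot at about (240,185), just above the near rim. The loop opening is at (225,235).

```bash
python3 -m creep '[[[0.006,-0.009,0,0,0,0.01],[0.006,-0.009,0,0,0,0.02],[0.006,-0.009,0,0,0,0.03],[0.006,-0.009,0,0,0,0.0417],[0.006,-0.009,0,0,0,0.0417]]]'; python3 - <<'E'
from h import *
plan([.5867,-.3636,.142],105);print(np.round(env.sense()['qpos'],2))
f=grab('side','s9.png')
P=cloud(f)
for lo,hi in ((.12,.132),(.132,.145)):
  m=(P[...,2]>lo)&(P[...,2]<hi)&(np.hypot(P[...,0]-.588,P[...,1]+.363)<.04)
  q=P[m];print(len(q),np.percentile(q,[5,50,95],axis=0).round(4).tolist())
E
```

```text
time: 19.8
tool_pos: [0.5867, -0.3648, 0.2261]
tcp_rot: [[-0.966, -0.257, 0.001], [-0.257, 0.966, -0.0], [-0.001, -0.0, -1.0]]
ft_force: [-0.1, -0.9, -0.8]
grip_width: 0.295
t 19.8 tcp [ 0.5867 -0.3648  0.2261] shift [-0.0006  0.0024  0.1682] turn [-0.      0.0001 -0.0002] F [-0.1 -0.9 -0.8] w 0.295
[ 0.1   0.61  0.7   1.19 -0.38  1.47  2.57]
19 [[0.5789, -0.3634, 0.1255], [0.5825, -0.3548, 0.1282], [0.5872, -0.3454, 0.1312]]
14 [[0.5816, -0.3639, 0.1341], [0.5844, -0.3605, 0.1394], [0.5882, -0.3556, 0.1442]]
```

```bash
python3 -m creep '[[[0,0.001,0.025,0,0,0],[0,0.001,0.05,0,0,0],[0,0.001,0.075,0,0,0],[0,0.001,0.09,0,0,0],[0,0.001,0.095,0,0,0]]]'; python3 -m creep '[[[0,0,0.01,0,0,0],[0,0,0.02,0,0,0],[0,0,0.03,0,0,0],[0,0,0.035,0,0,0],[0,0,0.035,0,0,0]]]'; python3 - <<'E'
from h import *
plan([.5867,-.3636,.142],105)
f=grab('side','s10.png')
cv2.imwrite('pics/c10.png',cv2.cvtColor(cv2.resize(f['pixels'][150:250,350:450],None,fx=5,fy=5),cv2.COLOR_RGB2BGR))
E
```

```text
time: 20.35
tool_pos: [0.5856, -0.3645, 0.1759]
tcp_rot: [[-0.966, -0.258, -0.002], [-0.258, 0.966, 0.001], [0.002, 0.002, -1.0]]
ft_force: [0.0, 0.4, -0.8]
grip_width: 0.288
time: 20.85
tool_pos: [0.5861, -0.3648, 0.1598]
tcp_rot: [[-0.966, -0.258, -0.001], [-0.258, 0.966, 0.0], [0.0, 0.0, -1.0]]
ft_force: [0.3, 1.2, -1.0]
grip_width: 0.292
t 20.85 tcp [ 0.5861 -0.3648  0.1598] shift [-0.0018  0.002   0.0357] turn [ 0.0001 -0.0001 -0.0002] F [ 0.3  1.2 -1. ] w 0.292
```

View pics/c10.png

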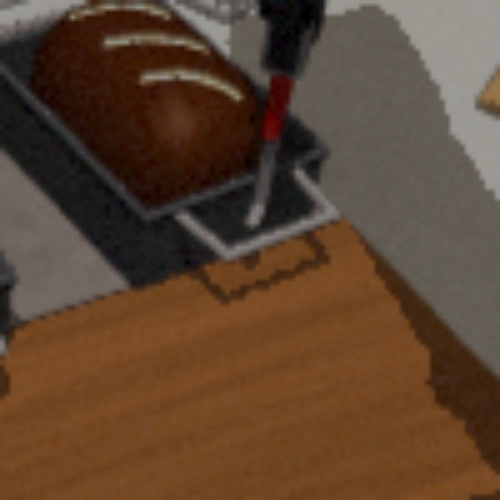

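The toe is inside the loop opening at (255,220). I'll lower it to depth and begin drawing along the slab's −x.

```bash
python3 -m creep '[[[0,0.001,0.01,0,0,0],[0,0.001,0.02,0,0,0],[0,0.001,0.03,0,0,0],[0,0.001,0.035,0,0,0],[0,0.001,0.035,0,0,0]]]'; python3 -m creep '[[[0.015,0.014,0,0,0,0],[0.03,0.028,0,0,0,0],[0.045,0.042,0,0,0,0],[0.06,0.056,0,0,0,0],[0.073,0.069,0,0,0,0]]]'; python3 - <<'E'
from h import *
plan([.396,-.262,.142],105);print(np.round(env.sense()['qpos'],2))
E
```

```text
time: 21.4
tool_pos: [0.5858, -0.3643, 0.1421]
tcp_rot: [[-0.966, -0.258, -0.001], [-0.258, 0.966, 0.001], [0.001, 0.001, -1.0]]
ft_force: [0.4, 0.2, -1.1]
grip_width: 0.288
time: 21.9
tool_pos: [0.5421, -0.3407, 0.1432]
tcp_rot: [[-0.966, -0.258, 0.001], [-0.258, 0.966, -0.001], [-0.001, -0.001, -1.0]]
ft_force: [1.8, -0.8, -1.7]
grip_width: 0.287
t 21.9 tcp [ 0.5421 -0.3407  0.1432] shift [0.2417 0.2274 0.0019] turn [-0.0002  0.0002 -0.0002] F [ 1.8 -0.8 -1.7] w 0.287
[ 0.03  0.54  0.7   1.47 -0.36  1.25  2.6 ]
```

```bash
python3 -m creep '[[[0.02,0.019,0,0,0,0],[0.04,0.038,0,0,0,0],[0.06,0.057,0,0,0,0],[0.08,0.076,0,0,0,0],[0.1,0.095,0,0,0,0]]]'; python3 - <<'E'
from h import *
plan([.396,-.262,.142],105);print(np.round(env.sense()['qpos'],2))
f=grab('top','t11.png');P=cloud(f);T=(P[...,2]>.06)&(P[...,2]<.115)&(P[...,0]>.4)&(P[...,1]<-.2)&(P[...,1]>-.5)
hsv=cv2.cvtColor(f['pixels'],cv2.COLOR_RGB2HSV).astype(int)
m=(P[...,2]>.075)&(P[...,2]<.115)&(hsv[...,0]<15)&(hsv[...,1]>140)&(hsv[...,2]<110)&(P[...,0]>.4)&(P[...,1]<-.2)&(P[...,1]>-.5)
q=P[m][:,:2];rect=cv2.minAreaRect((q*1000).astype(np.float32));print(len(q),rect)
c=np.array(rect[0])/1000-[.544,-.2215];print('slab xy',c@[.88,-.475],c@[.475,.88])
E
```

```text
time: 22.4
tool_pos: [0.4814, -0.3076, 0.1434]
tcp_rot: [[-0.966, -0.258, 0.002], [-0.258, 0.966, -0.001], [-0.001, -0.001, -1.0]]
ft_force: [2.6, -2.1, -0.3]
grip_width: 0.29
t 22.4 tcp [ 0.4814 -0.3076  0.1434] shift [0.1416 0.1322 0.0023] turn [-0.0002  0.0002 -0.0002] F [ 2.6 -2.1 -0.3] w 0.29
[-0.06  0.39  0.73  1.67 -0.28  1.18  2.57]
1967 ((586.257568359375, -354.31695556640625), (97.23656463623047, 144.82545471191406), 61.626258850097656)
slab xy 0.10027471405029295 -0.09680657592773437
```

```bash
python3 -m creep '[[[0.02,0.019,0,0,0,0],[0.04,0.038,0,0,0,0],[0.06,0.057,0,0,0,0],[0.08,0.076,0,0,0,0],[0.1,0.095,0,0,0,0]]]'; python3 -m creep '[[[0.015,0.014,0,0,0,0],[0.028,0.026,0,0,0,0],[0.038,0.036,0,0,0,0],[0.038,0.036,0,0,0,0],[0.038,0.036,0,0,0,0]]]'; python3 - <<'E'
from h import *
plan([.396,-.262,.142],105);print(np.round(env.sense()['qpos'],2))
f=grab('top','t12.png');P=cloud(f)
np.savez('/tmp/t12.npz',P=P,px=f['pixels'])
hsv=cv2.cvtColor(f['pixels'],cv2.COLOR_RGB2HSV).astype(int)
m=(P[...,2]>.075)&(P[...,2]<.115)&(hsv[...,0]<15)&(hsv[...,1]>140)&(hsv[...,2]<110)&(P[...,0]>.35)&(P[...,1]<-.15)&(P[...,1]>-.5)
q=P[m][:,:2];rect=cv2.minAreaRect((q*1000).astype(np.float32));print(len(q),rect)
c=np.array(rect[0])/1000-[.544,-.2215];print('slab xy',c@[.88,-.475],c@[.475,.88])
g=grab('side','s12.png')
a=cv2.resize(f['pixels'][180:400,340:560],None,fx=1.8,fy=2);b=cv2.resize(g['pixels'][130:300,280:480],None,fx=2,fy=2.588)
cv2.imwrite('pics/c12.png',cv2.cvtColor(np.hstack([a,b[:440]]),cv2.COLOR_RGB2BGR))
E
```

```text
time: 22.95
tool_pos: [0.4217, -0.2752, 0.1438]
tcp_rot: [[-0.966, -0.258, 0.003], [-0.258, 0.966, -0.002], [-0.003, -0.002, -1.0]]
ft_force: [3.5, -1.6, 0.6]
grip_width: 0.287
time: 23.45
tool_pos: [0.3973, -0.2617, 0.1425]
tcp_rot: [[-0.966, -0.258, -0.001], [-0.258, 0.966, 0.001], [0.001, 0.001, -1.0]]
ft_force: [0.3, -0.7, -1.3]
grip_width: 0.29
t 23.45 tcp [ 0.3973 -0.2617  0.1425] shift [0.0026 0.     0.001 ] turn [ 0.0002 -0.0002 -0.0002] F [ 0.3 -0.7 -1.3] w 0.29
[-0.18  0.15  0.77  1.92 -0.12  1.12  2.46]
2206 ((499.69366455078125, -312.71826171875), (96.63616180419922, 146.5754852294922), 59.16078567504883)
slab xy 0.004339099121093698 -0.10131757965087893
```

View pics/c12.png

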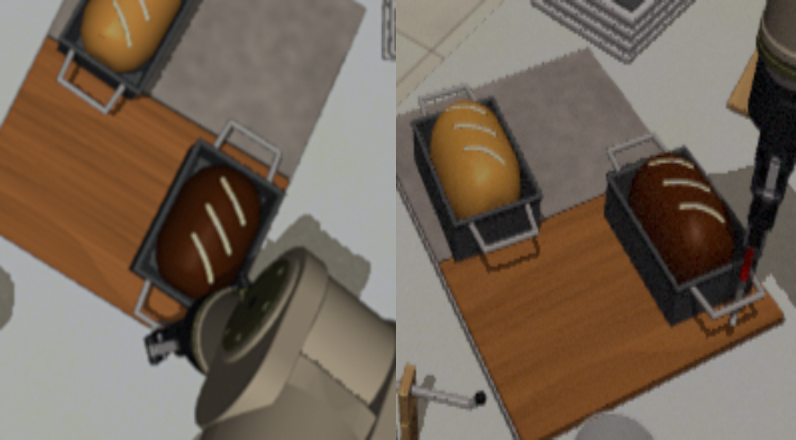

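The tin is wholly on the board, with the puller rod against the outer wire at right-hand (740,300). Unhook: back off 19 mm, check, then lift.

```bash
python3 -m creep '[[[-0.01,-0.009,0,0,0,0],[-0.02,-0.018,0,0,0,0],[-0.028,-0.026,0,0,0,0],[-0.028,-0.026,0,0,0,0],[-0.028,-0.026,0,0,0,0]]]'; python3 - <<'E'
from h import *
plan([.396,-.262,.26],105)
g=grab('side','s13.png')
cv2.imwrite('pics/c13.png',cv2.cvtColor(cv2.resize(g['pixels'][200:280,400:500],None,fx=5,fy=5),cv2.COLOR_RGB2BGR))
E
```

```text
time: 24.05
tool_pos: [0.4146, -0.2712, 0.1426]
tcp_rot: [[-0.966, -0.257, -0.001], [-0.257, 0.966, -0.0], [0.001, -0.0, -1.0]]
ft_force: [-0.3, -0.4, -1.2]
grip_width: 0.291
t 24.05 tcp [ 0.4146 -0.2712  0.1426] shift [ 0.0314  0.0273 -0.2349] turn [-0.     -0.0002 -0.0002] F [-0.3 -0.4 -1.2] w 0.291
```

View pics/c13.png

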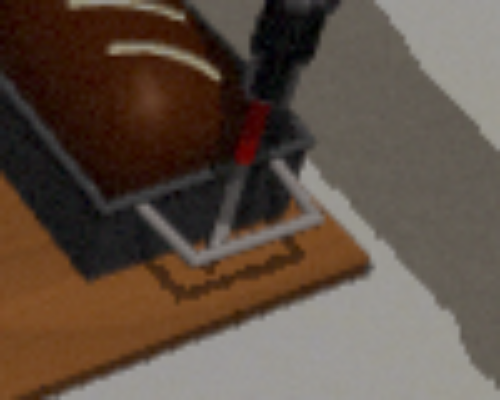

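The geometry puts rod and toe within (+6,−8) to (−4,+2) mm of the opening's centre, clear of the wire. Lift.

```bash
python3 -m creep '[[[0,0,-0.015,0,0,0],[0,0,-0.03,0,0,0],[0,0,-0.045,0,0,0],[0,0,-0.06,0,0,0],[0,0,-0.08,0,0,0]]]'; python3 -m creep '[[[0,0,-0.04,0,0,0],[0,0,-0.09,0,0,0],[0,0,-0.14,0,0,0],[0.01,0.02,-0.16,0,0,-0.005],[0.02,0.06,-0.16,0,0,-0.01]]]'; python3 - <<'E'
from h import *
plan([*(C+X*-.17+Y*-.17),.26],113.6)
plan([*(C+X*-.17+Y*.0023),.2105],113.6)
f=grab('top','t14.png');P=cloud(f)
hsv=cv2.cvtColor(f['pixels'],cv2.COLOR_RGB2HSV).astype(int)
m=(P[...,2]>.075)&(P[...,2]<.115)&(hsv[...,0]<15)&(hsv[...,1]>140)&(hsv[...,2]<110)&(P[...,0]>.35)&(P[...,1]<-.15)&(P[...,1]>-.5)
q=P[m][:,:2];rect=cv2.minAreaRect((q*1000).astype(np.float32));print(len(q),rect)
E
```

```text
time: 24.6
tool_pos: [0.4146, -0.2709, 0.1836]
tcp_rot: [[-0.966, -0.258, 0.0], [-0.258, 0.966, 0.0], [-0.0, 0.0, -1.0]]
ft_force: [0.5, 0.3, -0.6]
grip_width: 0.291
time: 25.1
tool_pos: [0.3977, -0.2461, 0.2652]
tcp_rot: [[-0.949, -0.317, 0.003], [-0.317, 0.949, -0.002], [-0.002, -0.003, -1.0]]
ft_force: [-0.1, -0.1, -1.3]
grip_width: 0.29
t 25.1 tcp [ 0.3977 -0.2461  0.2652] shift [-0.3105  0.5305  0.0094] turn [-0.0005  0.0003 -0.0143] F [-0.1 -0.1 -1.3] w 0.29
t 25.1 tcp [ 0.3977 -0.2461  0.2652] shift [-0.2791  0.874   0.1073] turn [-0.0005  0.0003 -0.0143] F [-0.1 -0.1 -1.3] w 0.29
2215 ((500.0011291503906, -312.48431396484375), (96.832275390625, 146.20126342773438), 61.089664459228516)
```

```bash
python3 -m creep '[[[-0.05,0.085,0,0,0,-0.003],[-0.1,0.17,0,0,0,-0.006],[-0.15,0.255,0,0,0,-0.009],[-0.2,0.34,0,0,0,-0.012],[-0.25,0.425,0,0,0,-0.0143]]]'; python3 - <<'E'
from h import *
plan([*(C+X*-.17+Y*-.17),.26],113.6)
plan([*(C+X*-.17+Y*.0023),.2105],113.6)
E
```

```text
time: 25.65
tool_pos: [0.4483, -0.0015, 0.2636]
tcp_rot: [[-0.916, -0.402, 0.001], [-0.402, 0.916, 0.001], [-0.001, 0.0, -1.0]]
ft_force: [1.7, 0.2, -1.0]
grip_width: 0.288
t 25.65 tcp [ 0.4483 -0.0015  0.2636] shift [-0.0683  0.0926  0.0073] turn [0.     0.0002 0.0003] F [ 1.7  0.2 -1. ] w 0.288
t 25.65 tcp [ 0.4483 -0.0015  0.2636] shift [-0.0685  0.4372  0.1064] turn [0.     0.0002 0.0003] F [ 1.7  0.2 -1. ] w 0.288
```

```bash
python3 -m creep '[[[-0.01,0.09,0,0,0,0],[-0.03,0.18,0,0,0,0],[-0.05,0.27,0,0,0,0],[-0.06,0.36,0,0,0,0],[-0.06,0.432,0,0,0,0]]]'; python3 -m creep '[[[0,0,0.03,0,0,0],[0,0,0.07,0,0,0],[0,0,0.1,0,0,0],[0,0,0.1,0,0,0],[0,0,0.1,0,0,0]]]'; python3 -m creep '[[[0,0,0,0,0,0],[0,0,0,0,0,0],[0,0,0,0,0,0],[0,0,0,0,0,0],[0,0,0,0,0,0]]]'; python3 - <<'E'
from h import *
plan([*(C+X*-.03+Y*.0023),.2105],113.6)
f=grab('side','s15.png')
P=cloud(f);hsv=cv2.cvtColor(f['pixels'],cv2.COLOR_RGB2HSV).astype(int)
r=np.stack([(P[...,:2]-C)@X,(P[...,:2]-C)@Y,P[...,2]],-1)
m=((hsv[...,0]<6)|(hsv[...,0]>174))&(hsv[...,1]>150)&(abs(r[...,0]+.17)<.03)&(abs(r[...,1])<.04)
q=r[m];print(len(q),np.percentile(q,[2,50,98],axis=0).round(4).tolist() if len(q) else '')
E
```

```text
time: 26.15
tool_pos: [0.3879, 0.2091, 0.2633]
tcp_rot: [[-0.915, -0.403, 0.0], [-0.403, 0.915, 0.0], [-0.0, 0.0, -1.0]]
ft_force: [0.8, 0.5, -1.1]
grip_width: 0.284
time: 26.65
tool_pos: [0.3891, 0.2064, 0.2135]
tcp_rot: [[-0.916, -0.401, 0.0], [-0.401, 0.916, -0.0], [-0.0, -0.0, -1.0]]
ft_force: [0.2, -0.4, -0.3]
grip_width: 0.288
time: 27.15
tool_pos: [0.389, 0.2065, 0.2129]
tcp_rot: [[-0.916, -0.402, 0.0], [-0.402, 0.916, 0.0], [-0.0, 0.0, -1.0]]
ft_force: [0.5, 0.1, -1.2]
grip_width: 0.291
t 27.15 tcp [0.389  0.2065 0.2129] shift [-0.2899  0.0084  0.0049] turn [0.     0.     0.0002] F [ 0.5  0.1 -1.2] w 0.291
51 [[-0.193, 0.0094, 0.1704], [-0.1755, 0.0115, 0.186], [-0.1713, 0.0236, 0.3131]]
```

```bash
python3 -m creep '[[[0,0.008,0.004,0,0,0],[0,0.008,0.004,0,0,0],[0,0.008,0.004,0,0,0],[0,0.008,0.004,0,0,0],[-0.02,0.008,0.004,0,0,0]]]'; python3 -m creep '[[[-0.03,0,0,0,0,0],[-0.06,0,0,0,0,0],[-0.09,0,0,0,0,0],[-0.12,0,0,0,0,0],[-0.15,0,0,0,0,0]]]'; python3 - <<'E'
from h import *
plan([*(C+X*-.03+Y*.0023),.2105],113.6)
E
```

```text
time: 27.7
tool_pos: [0.3963, 0.214, 0.2109]
tcp_rot: [[-0.916, -0.402, -0.0], [-0.402, 0.916, 0.0], [0.0, 0.0, -1.0]]
ft_force: [-0.4, -1.2, -1.3]
grip_width: 0.286
time: 28.2
tool_pos: [0.4665, 0.2447, 0.2106]
tcp_rot: [[-0.916, -0.402, 0.0], [-0.402, 0.916, -0.0], [-0.0, -0.0, -1.0]]
ft_force: [0.1, -0.6, -0.7]
grip_width: 0.287
t 28.2 tcp [0.4665 0.2447 0.2106] shift [-0.1174  0.0007  0.0002] turn [-0.      0.      0.0002] F [ 0.1 -0.6 -0.7] w 0.287
```

Over the tip without contact. Go in to x = −0.032, lower and check the force.

```bash
python3 -m creep '[[[-0.03,0,0,0,0,0],[-0.06,0,0,0,0,0],[-0.09,0,0,0,0,0],[-0.113,0,0,0,0,0],[-0.113,0,0,0,0,0]]]'; python3 -m creep '[[[0,0,0.01,0,0,0],[0,0,0.02,0,0,0],[0,0,0.027,0,0,0],[0,0,0.029,0,0,0],[0,0,0.029,0,0,0]]]'; python3 - <<'E'
from h import *
plan([*(C+X*-.03+Y*.0023),.1968],113.6)
E
```

```text
time: 28.7
tool_pos: [0.5183, 0.2674, 0.2101]
tcp_rot: [[-0.916, -0.402, 0.0], [-0.402, 0.916, -0.001], [0.0, -0.001, -1.0]]
ft_force: [0.3, 0.8, -1.0]
grip_width: 0.289
time: 29.2
tool_pos: [0.5167, 0.2668, 0.1969]
tcp_rot: [[-0.916, -0.402, 0.0], [-0.402, 0.916, 0.0], [-0.0, 0.0, -1.0]]
ft_force: [-1.9, -1.7, 4.2]
grip_width: 0.289
t 29.2 tcp [0.5167 0.2668 0.1969] shift [-0.0077  0.0004  0.0002] turn [0.0001 0.0001 0.0002] F [-1.9 -1.7  4.2] w 0.289
```

Contact at the hung height. Release, lift, and back away for the last check.

```bash
python3 -m creep '[[[0,0,0,0,0,0],[0,0,0,0,0,0],[0,0,0,0,0,0],[0,0,-0.02,0,0,0],[0,0,-0.05,0,0,0]]]' 0.7; python3 -m creep '[[[0,0,-0.05,0,0,0],[0,0,-0.1,0,0,0],[0,0,-0.15,0,0,0],[0,0,-0.2,0,0,0],[0.05,0,-0.2,0,0,0]]]'; python3 -m creep '[[[0.05,0.05,0,0,0,0],[0.1,0.12,0,0,0,0],[0.15,0.2,0,0,0,0],[0.2,0.28,0,0,0,0],[0.25,0.36,0,0,0,0]]]'; python3 -m creep '[[[0,0.08,0,0,0,0],[0,0.16,0,0,0,0],[0,0.24,0,0,0,0],[0,0.3,0,0,0,0],[0,0.3,0,0,0,0]]]'; python3 -m creep '[[[0,0,0,0,0,0],[0,0,0,0,0,0],[0,0,0,0,0,0],[0,0,0,0,0,0],[0,0,0,0,0,0]]]'; python3 - <<'E'
from h import *
f=grab('top','t16.png');g=grab('side','s16.png')
P=cloud(f);a=f['pixels'][100:400,60:560];b=g['pixels'][130:430,150:450]
cv2.imwrite('pics/c16.png',cv2.cvtColor(np.hstack([a,b]),cv2.COLOR_RGB2BGR))
r=np.stack([(P[...,:2]-C)@X,(P[...,:2]-C)@Y,P[...,2]],-1)
for nm,x0,y0 in (('pul',-.032,.0023),('scr',-.038,.113),('ski',-.075,.113)):
    q=r[(r[...,2]>.2465)&(r[...,2]<.257)&(abs(r[...,0]-x0)<.009)&(abs(r[...,1]-y0)<.03)]
    print(nm,len(q),np.round(q.mean(0),4) if len(q) else '')
T=(P[...,2]>.06)&(P[...,2]<.115)&(P[...,0]>.35)&(P[...,1]<.0)&(P[...,1]>-.5)
nn,lab,st,ce=cv2.connectedComponentsWithStats(T.astype(np.uint8))
for i in range(1,nn):
    if st[i,4]>150:
        q=P[lab==i];rect=cv2.minAreaRect((q[:,:2]*1000).astype(np.float32));c=np.array(rect[0])/1000-[.544,-.2215];print(np.median(f['pixels'][lab==i],0),rect,'slab',c@[.88,-.475],c@[.475,.88])
E
```

```text
time: 29.7
tool_pos: [0.5165, 0.2667, 0.2211]
tcp_rot: [[-0.916, -0.402, -0.002], [-0.402, 0.916, -0.001], [0.002, -0.0, -1.0]]
ft_force: [-0.1, 0.3, 0.2]
grip_width: 0.704
time: 30.2
tool_pos: [0.4963, 0.2579, 0.325]
tcp_rot: [[-0.916, -0.401, 0.005], [-0.401, 0.916, 0.003], [-0.006, 0.0, -1.0]]
ft_force: [0.4, -0.4, 0.6]
grip_width: 0.7
time: 30.7
tool_pos: [0.3057, 0.3722, 0.3223]
tcp_rot: [[-0.916, -0.401, 0.001], [-0.401, 0.916, 0.001], [-0.001, 0.001, -1.0]]
ft_force: [0.5, 2.1, 0.0]
grip_width: 0.702
time: 31.2
tool_pos: [0.2433, 0.5123, 0.3208]
tcp_rot: [[-0.913, -0.408, -0.002], [-0.408, 0.913, 0.0], [0.002, 0.001, -1.0]]
ft_force: [0.0, -0.8, -0.2]
grip_width: 0.696
time: 31.7
tool_pos: [0.2475, 0.5085, 0.3216]
tcp_rot: [[-0.916, -0.401, 0.0], [-0.401, 0.916, 0.0], [-0.0, 0.0, -1.0]]
ft_force: [-0.3, -0.1, 0.1]
grip_width: 0.698
pul 72 [-0.0333  0.0019  0.25  ]
scr 69 [-0.0407  0.113   0.25  ]
ski 74 [-0.0762  0.1139  0.2499]
[128.  93.  48.] ((756.6304931640625, -225.25770568847656), (122.0479965209961, 254.587890625), 57.87994384765625) slab 0.18889974418640135 0.0976927032470703
[53. 28. 12.] ((501.2080383300781, -314.05181884765625), (122.22306823730469, 253.00186157226562), 59.814884185791016) slab 0.006305187683105414 -0.10177178237915042
```

All the numbers check out: the three tools hang at 0.250 m top height, the dark tin is on the board and the pale tin hasn't moved.

```bash
python3 -c "
from plant import env
print(env.job_done())"
```

```text
the job is handed in; nothing more can be done
None
```

The job is done and handed in at about 32 s of the 72 s allowed. I hung the scraper and then the skimmer on the spare peg. I then took the puller, drew the dark tin onto the board by its near loop and hung the puller back on the peg it came from.

**Last checks, from the top camera:**
- **Tools:** all three handle tops are at 0.250 m, which is hung height. The puller is 33 mm out on its own peg; the scraper is 41 mm and the skimmer 76 mm out on the spare peg.
- **Dark tin:** its centre is 6 mm (x) and −102 mm (y) from the board's middle, turned about 2° from the slab. That puts the whole underside on the board, about 17 mm from the side edge and 30 mm from the stone. The tin is longer than the board with its loops counted, so both loops reach slightly past the board's edges.
- **Pale tin:** it moved less than 1 mm.
- **Forces:** readings at the end of each move stayed below about 8 N.

**Not checked or off plan:**
- The final picture could not be viewed because the limit of 12 was reached, so the last check is by depth numbers only.
- I did not re-measure the whisk, jug, jar and bottle at the end; no move showed unexpected contact.
- The last wrist joint's range kept me from pointing the toe straight along the pull, so I hooked it about 45° off. It held.

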